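Shut the marked gas cock under a sliding cover

ROBOT

A 6-joint arm with a two-finger parallel gripper is mounted at the origin on the work surface. World frame = base frame: x ahead of the robot, y to its left, z up, the work surface at z = 0. Lengths are in m, angles in rad, forces in N, time in s.
With the tool pointing down it reaches from about 0.35 to 0.875 m from the base axis. Payload 15.5 kg.
Tool frame: the origin (TCP) lies midway between the tips of the shut fingers; the grasp point (between the pads) lies grip_depth behind it (grip_depth is the distance from the TCP to the grasp point, in m); x points along the fingers, y is the direction in which the jaws open and shut, and the axes are right-handed (so a half turn about x gives the same grasp; the last joint's range is limited). The gripper opens to 85 mm and grips with 20 to 120 N. Pads are 22 mm wide; open, the fingers measure 114 mm over their backs; the gripper's body (76 mm by 85 mm) begins 54 mm behind the grasp point. The pads swing forward as they close: fully open they stand 13 mm farther back than shut.
Start: joints at [-1.431, 0.494, 1.345, -0, 1.302, -0.096], TCP at [0.145, -0.608, 0.207] pointing down, gripper open.
Joint ranges: [-2.91, 2.91], [-0.82, 2.16], [0.22, 2.67], [-1.22, 4.37], [0.12, 2.79], [-3.08, 3.08]. Speed limits (rad/s): [1.89, 1.89, 2.57, 3.01, 3.01, 3.01].

INTERFACE

Orientations are given as a 3x3 rotation matrix whose columns are the frame's x, y, z axes.
In Python, from plant import observe, snapshot, get_calibration, sign_off, trace, grip_depth gives the robot as it stands.
- The arm moves only by the tool step_arm, never from a script. Its argument "series" is a list of rows, each an object with "offset": the shift along the tool's x, y, z in m, a list of three; "turn": the turn, a rotation vector about the tool's x, y, z in degrees, a list of three; "grip": the opening in per cent of the stroke, from 0 (shut) to 100 (fully open). A call has 1 to 8 rows; each row is the pose to reach, as a shift and turn from the pose commanded when the call began, along the tool's axes at that moment; what a row does not reach only later rows make up. A row lasts 1/10 s, in which the tool goes at most 50 mm and 8.59 degrees, less where a joint would pass 70% of its speed; a pose out of reach is approached as far as the arm can. A call with a gripper value outside its range is refused whole. The fingers move at their own pace and stop on an object; the grip force is fixed at half the most. Time passes only in rows, so rows that repeat a pose let the fingers close. It gives the time, the measured TCP pose, the force and the opening at its end, in the units of the state.
- observe(): the state, without advancing time (a new reading comes with each control period).
- snapshot(name): name is "side" or "top"; returns the picture (480x640x3 uint8, red, green, blue); there is no depth.
- get_calibration(name): a dict with "fx", "fy", "cx", "cy" (pixels), "k1" (the pictures are not rectified: a ray, as slopes to the right and down, at radius r is drawn at 1 + k1 r^2 times it, then the intrinsics apply), "R" (3x3) and "t" (3): a world point X has camera coordinates R X + t. Camera axes: x right, y down, z forward; pixel columns grow to the right and rows downward; lengths in m; the calibration is good to about 2 mm. A picture is of the moment at which its call begins. get_calibration takes no time and is no camera call.
- sign_off(): hands the job in, once; it reports no verdict.
Trained networks look in the newest picture that a camera, given by its name, has taken for a name from the list of things; names that differ only in an ending like _2 or _b are one class to them, and where a whole thing is asked for, a point or a joint stands for the part that bears it (a point fixed in the world has none). Each returns a list of dicts, best first, with "p" (0 to 1); they miss things now and then, are a little off and sometimes report something else, mostly with a low value. They report only what shows in the picture. A call takes as long as a camera call.
- trace(query, camera): "region" (480x640 bool, what is visible of it) and "at" ([column, row] in pixels, amid what is visible of it).
The state is a dict: "time_s": time; "q": joint angles; "joint_vel": joint speeds; "tau": joint torques, N m; "eef_pos": TCP position; "tool_rot": TCP orientation; "ft_force": force on the tool from outside, world axes, zero at the start; "ft_torque": the same for the moment, N m; "width": finger opening in m.
Only numpy, scipy, OpenCV 4.12 (cv2) and the standard library are available. Lean on these libraries where they do the work, as an engineer would, in place of code of your own. Each camera call takes 0.05 s, during which the arm holds its last target.

TASK

Push the yellow cover of the teal gas box aside along its track, over the deck as far as it goes, so that the valves are uncovered; slide it only, do not lift it. Then push the red handle with the white band round to its stop, crosswise to its pipe, so that this valve is fully shut. Leave the blue handle, the bottle, the beaker and the jar as they are, and finish clear of everything.

Things in the scene. Friction and masses are not known exactly. Their poses are not given: they have to be found in the camera images.
- box: Teal gas box fixed on the bench, 220 (x) by 550 (y) mm, rim 50 mm high with 8 mm lips above it that guide the cover along y (2.5 mm play). Origin: on the bench under the well's centre; may be yawed. The open well spans x -90 to 90, y -130 to 130 mm, floor 4 mm up; the flat closed deck, top 50 mm up, goes on to y = 400. An end lip stops the cover 255 mm from closed.
- cover: Loose yellow plate 200 (x) by 260 (y) by 6 mm, 0.3 to 0.6 kg, lying on the rim between the lips, held only by friction. Origin: centre of its underside, 50 mm above the bench; axes along the box's. In the box's axes its y is 0 when closed (0 to 30 mm at the start), 255 mm at its stop over the deck: it slides to the box's +y.
- ridge (a point): Centre of the black push ridge on top of the cover, 90 (x) by 12 (y) by 22 mm, standing on the plate (56 to 78 mm above the bench). It lies 105 mm towards -y from the cover's centre, 25 mm in from its trailing edge; axes along the cover's. Push its -y side.
- red_handle (a joint): Angle (rad) of the red handle with one white band: 0 = open, along its pipe, pointing to the box's -x; it swings level from -x towards the box's +y; 1.57 = shut, crosswise, pointing to +y, at its stop. Starts at 0 to 0.3. Friction 0.1 N m; stays where it is left.
- red_pivot (a point): On the upright pivot axis of the red handle, 35 mm above the bench (the handle's mid height). Axes along the box's. The two valves stand in the well at x = 35 mm and y about -60 and 55 mm of the box; red and blue may be in either place.
- red_tip (a point): Middle of the free end of the red handle: a flat bar 60 mm long from the pivot axis, 12 mm wide, 18 mm high, from 26 to 44 mm above the bench, below the cover. A copper pipe along the box's x runs beneath it, its top 19 mm above the bench, with a brass body at the pivot up to 23 mm.
- blue_pivot (a point): As red_pivot, for the plain blue handle.
- blue_tip (a point): As red_tip, for the plain blue handle, which is the same size, also starts open (0 to 0.3 rad), and must stay as it is.
- amber_bottle: Bystander: amber bottle, 56 mm across, 125 mm high, loose, beyond the -y end of the box. Origin: centre of its base.
- beaker: Bystander: glass beaker, 64 mm across, 75 mm high, loose, on the +x side of the box. Origin: centre of its base.
- jar: Bystander: white jar with blue cap, 56 mm across, 70 mm high, loose, on the -x side of the deck. Origin: centre of its base.

How it is judged:
On the way, in this order (a step that is already met when the one before it is completed fails the run):
1. the cover is slid aside over the deck, at least 220 mm from closed (y of cover in the frame of box above 0.22 m), for 0.1 s.
2. the red handle is pushed shut (value of joint red_handle above 1.4 rad), for 0.2 s.
At the end, for the whole second after the job is handed in: The cover rests flat on the box at least 220 mm from closed (255 is its stop), the red handle is at 1.4 rad or more (1.57 is its stop), the blue handle's tip is within 12 mm and each bystander within 15 mm of its start, upright (y of cover in the frame of box above 0.22 m and z of cover in the frame of box between 0.045 and 0.056 m and linear speed of cover below 0.02 m/s and value of joint red_handle above 1.4 rad and distance of blue_tip from where it was at the start of the episode below 0.012 m and distance of each of amber_bottle, beaker, jar from where it was at the start of the episode below 0.015 m and angle between each of amber_bottle, beaker, jar's own z axis and vertical below 0.15 rad); the robot touches nothing.
It fails at once if the cover is lifted off its track (more than 8 mm) or tipped (z of cover in the frame of box above 0.058 m or angle between cover's own z axis and vertical above 0.08 rad).
It fails at once if the blue handle is moved (its tip by more than 12 mm) (distance of blue_tip from where it was at the start of the episode above 0.012 m).
It fails at once if the amber bottle is shifted by more than 15 mm, lifted or tipped (distance of amber_bottle from where it was at the start of the episode above 0.015 m or angle between amber_bottle's own z axis and vertical above 0.25 rad).
It fails at once if the beaker is shifted by more than 15 mm, lifted or tipped (distance of beaker from where it was at the start of the episode above 0.015 m or angle between beaker's own z axis and vertical above 0.25 rad).
It fails at once if the white jar is shifted by more than 15 mm, lifted or tipped (distance of jar from where it was at the start of the episode above 0.015 m or angle between jar's own z axis and vertical above 0.25 rad).
It also fails if it takes over 50 s, if anything falls off the work surface, if the arm or the gripper's body presses on something with over 40 N, if the wrist force passes 120 N, or if a joint passes its speed limit or range.

## Working session

There is one attempt and no reset: what is moved stays moved. The work goes in short steps, Python scripts to look and compute and a tool call to move; the robot and the scene stay as the last step left them, time stands still between calls to the robot, and variables do not carry over. Pictures are saved under pics/ and viewed, and the job is handed in when it is done.

Besides the shell and the picture viewer there is one more tool, called as name(argument=value, ...), one argument or row to a line, values as JSON. step_arm: Moves the arm, as the interface text tells. Its arguments: {"type":"object","properties":{"series":{"type":"array"}},"required":["series"]}

```bash
mkdir -p pics
cat > h.py <<'E'
import numpy as np, cv2
from plant import *
def save(n,f):
    im=snapshot(n); cv2.imwrite('pics/'+f,im[:,:,::-1]); return im
def proj(n,X):
    c=get_calibration(n);p=np.asarray(X,float).reshape(-1,3)@np.array(c['R']).T+np.array(c['t'])
    s=p[:,:2]/p[:,2:];r2=(s**2).sum(1,keepdims=True);s=s*(1+c['k1']*r2)
    return s*[c['fx'],c['fy']]+[c['cx'],c['cy']]
def ray(n,uv):
    c=get_calibration(n);d=(np.asarray(uv,float).reshape(-1,2)-[c['cx'],c['cy']])/[c['fx'],c['fy']]
    s=d.copy()
    for _ in range(30): s=d/(1+c['k1']*(s**2).sum(1,keepdims=True))
    R=np.array(c['R']);o=-R.T@np.array(c['t'])
    v=np.c_[s,np.ones(len(s))]@R
    return o,v/np.linalg.norm(v,axis=1,keepdims=True)
def onz(n,uv,z):
    o,v=ray(n,uv);return o+v*((z-o[2])/v[:,2:])
def tri(a,b):
    o1,v1=ray('top',a);o2,v2=ray('side',b);v1=v1[0];v2=v2[0]
    A=np.c_[v1,-v2];s=np.linalg.lstsq(A,o2-o1,rcond=None)[0]
    p,q=o1+s[0]*v1,o2+s[1]*v2
    return (p+q)/2,np.linalg.norm(p-q)
E
python3 - <<'E'
from h import *
s=observe();print(s['time_s'],s['eef_pos'],s['tool_rot'],s['width'],grip_depth)
save('top','t0.png');save('side','s0.png')
for n in('top','side'):
    c=get_calibration(n);print(n,c['fx'],c['k1'],-np.array(c['R']).T@np.array(c['t']))
    for q in['box','cover','ridge','amber_bottle','beaker','jar']:
        print(n,q,[(round(d['p'],2),np.round(d['at'],1),int(d['region'].sum())) for d in trace(q,n)[:2]])
E
```

```text
0.0 [ 0.14534473 -0.60747485  0.20620723] [[-1.45646842e-04  2.32655132e-01 -9.72559288e-01]
 [ 1.18430766e-03 -9.72558576e-01 -2.32655139e-01]
 [-9.99999288e-01 -1.18569490e-03 -1.33885169e-04]] 0.08556505348926409 0.0187
top 521.8396574218777 -0.12902228862277987 [ 0.43658027 -0.06988619  1.12853339]
top box [(0.91, array([237. , 226.1]), 15666)]
top cover [(0.67, array([340.7, 246.2]), 11994)]
top ridge [(0.82, array([340.3, 250.4]), 12314)]
top amber_bottle [(0.83, array([474. , 298.1]), 847)]
top beaker [(0.71, array([345.6, 156.4]), 816)]
top jar [(0.73, array([183.2, 299.3]), 695)]
side 478.2171374426106 -0.03530016611709998 [0.32705941 0.56613601 0.80605819]
side box [(0.79, array([258.1, 326.2]), 19167)]
side cover [(0.79, array([323.4, 244.3]), 8436), (0.74, array([260.8, 323.1]), 19661)]
side ridge [(0.92, array([327.4, 241.9]), 8248)]
side amber_bottle [(0.96, array([405.8, 178.3]), 939)]
side beaker [(0.62, array([246.9, 217. ]), 1009)]
side jar [(0.76, array([322.1, 392.6]), 1256), (0.2, array([322.7, 244.2]), 8374)]
```

View pics/t0.png

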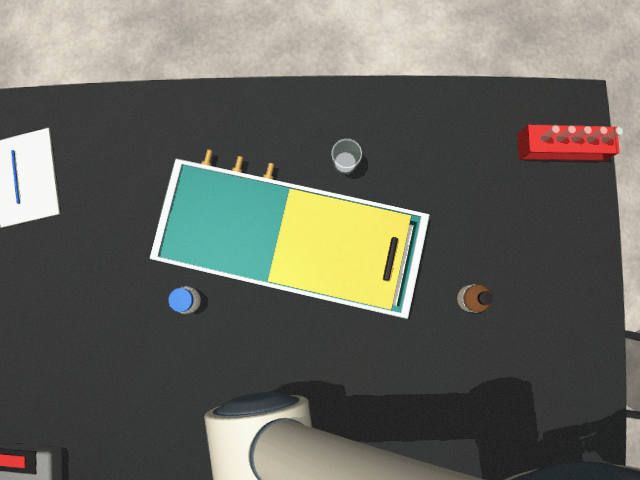

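View pics/s0.png

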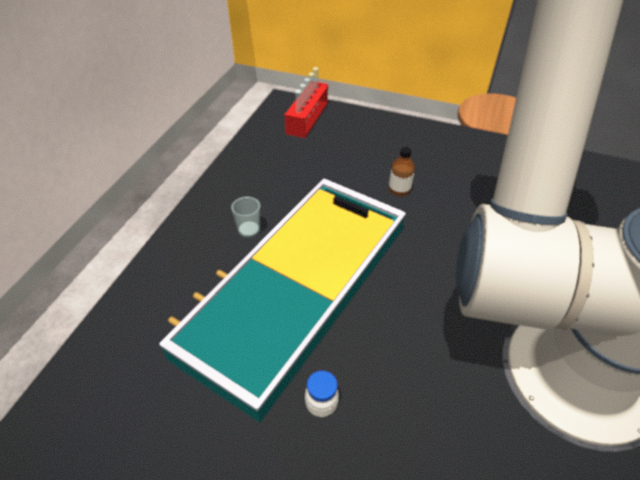

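The top view shows the box with its lip corners at about (178,159), (151,259), (408,318) and (429,214). The cover is on the right, the ridge is at about (391,259), and the bystanders stand clear. Next I fit the box and ridge poses.

```bash
cat > fit.py <<'E'
from h import *
from scipy.optimize import least_squares
res={}
for n,f in(('top','t0.png'),('side','s0.png')):
    im=cv2.imread('pics/'+f);hsv=cv2.cvtColor(im,cv2.COLOR_BGR2HSV)
    m=((hsv[...,1]<60)&(hsv[...,2]>150)).astype(np.uint8)
    k,l,st,ce=cv2.connectedComponentsWithStats(m)
    # white lip component(s) near the box
    yel=cv2.inRange(hsv,(22,120,120),(35,255,255));teal=cv2.inRange(hsv,(80,100,60),(95,255,255))
    roi=np.zeros(m.shape,np.uint8)
    if n=='top': roi[140:330,140:440]=1
    else: roi[175:415,150:415]=1
    box=((m|(yel>0)|(teal>0))*roi).astype(np.uint8)
    k,l,st,ce=cv2.connectedComponentsWithStats(box);i=1+st[1:,4].argmax();print(n,st[i])
    ys,xs=np.nonzero((l==i)&(m>0))
    P=onz(n,np.c_[xs,ys],0.058)[:,:2].astype(np.float32)
    r=cv2.minAreaRect(P);print(r)
    res[n]=cv2.boxPoints(r);print(res[n])
    bm=((hsv[...,2]<60)*1).astype(np.uint8)
    rr=np.zeros(m.shape,np.uint8); 
    if n=='top': rr[232:286,376:402]=1
    else: rr[190:220,328:374]=1
    ys,xs=np.nonzero(bm*rr);print('ridge px',len(xs),xs.mean(),ys.mean(),onz(n,[[xs.mean(),ys.mean()]],.075))
E
python3 fit.py
```

```text
top [  150   159   279   160 26709]
((0.5705315470695496, -0.0034397542476654053), (0.5512371063232422, 0.22132529318332672), 76.88267517089844)
[[ 0.4002059  -0.24675229]
 [ 0.6157562  -0.29698113]
 [ 0.7408572   0.23987278]
 [ 0.5253069   0.29010162]]
ridge px 137 390.7226277372263 256.86131386861314 [[ 0.52518045 -0.21250016  0.075     ]]
side [  160   179   245   230 23560]
((0.5694504380226135, -0.00210455060005188), (0.5535411238670349, 0.2234051376581192), 76.90013122558594)
[[ 0.39792496 -0.2463553 ]
 [ 0.61551636 -0.29698986]
 [ 0.7409759   0.2421462 ]
 [ 0.5233845   0.29278076]]
ridge px 289 351.61937716262975 205.14878892733563 [[ 0.51742675 -0.20735574  0.075     ]]
```

```bash
cat >> h.py <<'E'
Y=np.array([.227,.974,0]);Y/=np.linalg.norm(Y);Xb=np.array([Y[1],-Y[0],0]);O=np.array([.5700,-.0030,0])-.125*Y
def tow(p): return O+p[0]*Xb+p[1]*Y+np.array([0,0,p[2]])
def tob(w): d=np.asarray(w)-O;return np.array([d@Xb,d@Y,d[2]])
def state():
    s=observe();R=np.array(s['tool_rot']);p=np.array(s['eef_pos'])
    print('t',round(s['time_s'],2),'box',np.round(tob(p)*1000,1),'w',np.round(s['width'],4),'F',np.round(s['ft_force'],1),'Fbox y',round(float(np.array(s['ft_force'])@Y),1))
    print(' tool axes in box (cols)\n',np.round(np.c_[Xb,Y,[0,0,1]].T@R,4).tolist()); return p,R
def go(b):
    p,R=state();print('offset',b,np.round(R.T@(tow(b)-p),4))
    T=np.c_[[0,0,-1],Xb,np.cross([0,0,-1],Xb)]
    print('turn->jaw along x',np.round(np.degrees(cv2.Rodrigues(R.T@T)[0].ravel()),2))
E
python3 - <<'E'
from h import *
p,g=tri([390.7,256.9],[351.6,205.1]);print('ridge',p,g,tob(p))
print('bottle',tob(onz('top',[[471,300]],.06)[0]),'side',tob(onz('side',[[401,185]],.04)[0]))
print('jar',tob(onz('top',[[184,299]],.06)[0]),'beaker',tob(onz('top',[[347,156]],.04)[0]))
for z in(.2,.063): go((0.002,-.120,z))
E
```

```text
ridge [ 0.52243683 -0.21391163  0.06854536] 0.006510392857526328 [ 0.00155026 -0.0912026   0.06854536]
bottle [-0.04438119 -0.27080112  0.06      ] side [-0.0526496  -0.25047822  0.04      ]
jar [-0.17504213  0.30499894  0.06      ] beaker [0.19919815 0.04276805 0.04      ]
t 0.7 box [-276.2 -560.4  206.8] w 0.0853 F [-0.1  0.1  0.3] Fbox y 0.1
 tool axes in box (cols)
 [[0.0, 0.4473, -0.8944], [0.0, -0.8944, -0.4473], [-1.0, -0.0, -0.0]]
offset (0.002, -0.12, 0.2) [ 0.0068 -0.2694 -0.4458]
turn->jaw along x [-63.43  -0.     0.  ]
t 0.7 box [-276.2 -560.4  206.8] w 0.0853 F [-0.1  0.1  0.3] Fbox y 0.1
 tool axes in box (cols)
 [[0.0, 0.4473, -0.8944], [0.0, -0.8944, -0.4473], [-1.0, -0.0, -0.0]]
offset (0.002, -0.12, 0.063) [ 0.1438 -0.2694 -0.4458]
turn->jaw along x [-63.43  -0.     0.  ]
```

step_arm(
  series=[
    {"offset":[0,-0.034,-0.056],"turn":[-8,0,0],"grip":0},
    {"offset":[0,-0.068,-0.112],"turn":[-16,0,0],"grip":0},
    {"offset":[0,-0.1,-0.166],"turn":[-24,0,0],"grip":0},
    {"offset":[0,-0.134,-0.222],"turn":[-32,0,0],"grip":0},
    {"offset":[0,-0.168,-0.278],"turn":[-40,0,0],"grip":0},
    {"offset":[0,-0.2,-0.334],"turn":[-48,0,0],"grip":0},
    {"offset":[0,-0.235,-0.39],"turn":[-56,0,0],"grip":0},
    {"offset":[0.0,-0.269,-0.446],"turn":[-63.4,0,0],"grip":0},
  ],
)

```text
time_s: 1.5
eef_pos: [0.4319, -0.3258, 0.207]
tool_rot: [[0.0, 0.975, -0.222], [-0.0, -0.222, -0.975], [-1.0, 0.0, 0.0]]
ft_force: [1.3, -0.9, 0.1]
width: -0.0003
```

Run:
```python
from h import *
go((0.002,-.119,.063))
```

```text
t 1.5 box [ -61.3 -220.8  207. ] w -0.0003 F [ 1.3 -0.9  0.1] Fbox y -0.5
 tool axes in box (cols)
 [[0.0004, 1.0, 0.0051], [-0.0003, 0.0051, -1.0], [-1.0, 0.0004, 0.0003]]
offset (0.002, -0.119, 0.063) [ 0.144   0.0637 -0.1015]
turn->jaw along x [ 0.29  0.02 -0.03]
```

step_arm(
  series=[
    {"offset":[0,0.02,-0.03],"turn":[0,0,0],"grip":0},
    {"offset":[0,0.04,-0.06],"turn":[0,0,0],"grip":0},
    {"offset":[0,0.04,-0.06],"turn":[0,0,0],"grip":0},
    {"offset":[0,0.04,-0.06],"turn":[0,0,0],"grip":0},
  ],
)

```text
time_s: 1.9
eef_pos: [0.4835, -0.2776, 0.2067]
tool_rot: [[-0.0, 0.974, -0.226], [-0.0, -0.226, -0.974], [-1.0, -0.0, 0.0]]
ft_force: [-0.4, -0.8, 0.1]
width: 0.0001
```

Run:
```python
from h import *
go((0.002,-.119,.09))
```

```text
t 1.9 box [ -21.9 -162.   206.7] w 0.0001 F [-0.4 -0.8  0.1] Fbox y -0.9
 tool axes in box (cols)
 [[-0.0001, 1.0, 0.0012], [-0.0001, 0.0012, -1.0], [-1.0, -0.0001, 0.0001]]
offset (0.002, -0.119, 0.09) [ 0.1167  0.024  -0.043 ]
turn->jaw along x [0.07 0.01 0.01]
```

step_arm(
  series=[
    {"offset":[0,0.024,-0.043],"turn":[0,0,0],"grip":0},
    {"offset":[0.04,0.024,-0.043],"turn":[0,0,0],"grip":0},
    {"offset":[0.08,0.024,-0.043],"turn":[0,0,0],"grip":0},
    {"offset":[0.117,0.024,-0.043],"turn":[0,0,0],"grip":0},
    {"offset":[0.117,0.024,-0.043],"turn":[0,0,0],"grip":0},
  ],
)

```text
time_s: 2.4
eef_pos: [0.5132, -0.2411, 0.086]
tool_rot: [[-0.006, 0.973, -0.229], [0.004, -0.229, -0.974], [-1.0, -0.007, -0.002]]
ft_force: [-0.7, 0.2, 1.2]
width: -0.0002
```

Run:
```python
from h import *
go((0.002,-.119,.063))
save('side','s1.png')
im=cv2.imread('pics/s1.png')[130:280,260:460];cv2.imwrite('pics/s1c.png',cv2.resize(im,(800,600)))
print(proj('side',[tow((0,-.0965,.078)),tow((0,-.119,.09))]))
```

```text
t 2.4 box [  -1.2 -119.8   86. ] w -0.0002 F [-0.7  0.2  1.2] Fbox y 0.1
 tool axes in box (cols)
 [[-0.007, 1.0, -0.0017], [0.0021, -0.0017, -1.0], [-1.0, -0.0071, -0.0021]]
offset (0.002, -0.119, 0.063) [ 0.023   0.0034 -0.0007]
turn->jaw along x [-0.1  -0.12  0.4 ]
[[352.19467431 200.72424168]
 [357.48128957 191.2186308 ]]
```

View pics/s1c.png

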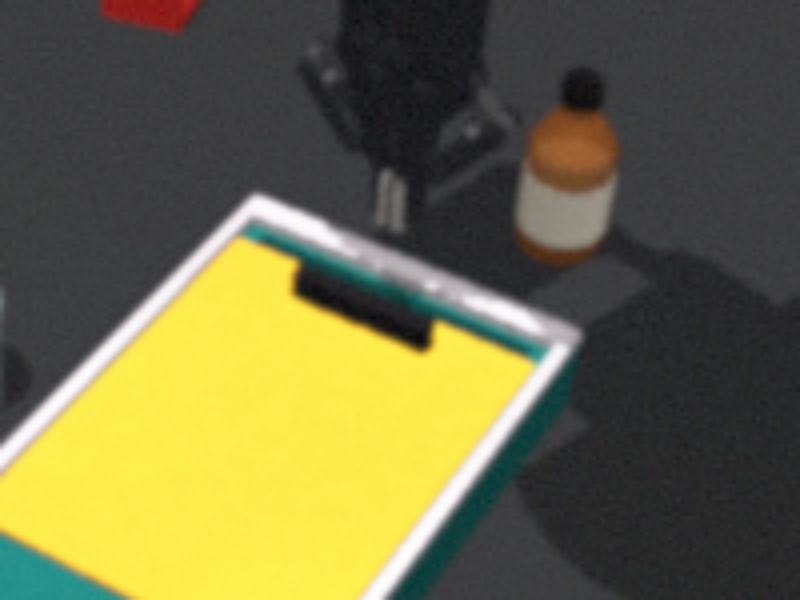

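step_arm(
  series=[
    {"offset":[0.012,0.003,0.0],"turn":[0,0,0],"grip":0},
    {"offset":[0.022,0.003,0.0],"turn":[0,0,0],"grip":0},
    {"offset":[0.022,0.003,0.0],"turn":[0,0,0],"grip":0},
    {"offset":[0.022,0.003,-0.01],"turn":[0,0,0],"grip":0},
    {"offset":[0.022,0.003,-0.02],"turn":[0,0,0],"grip":0},
    {"offset":[0.022,0.003,-0.03],"turn":[0,0,0],"grip":0},
    {"offset":[0.022,0.003,-0.04],"turn":[0,0,0],"grip":0},
  ],
)

```text
time_s: 3.15
eef_pos: [0.5288, -0.2022, 0.0681]
tool_rot: [[0.0, 0.974, -0.227], [-0.0, -0.227, -0.974], [-1.0, 0.0, 0.0]]
ft_force: [0.0, 0.0, 0.2]
width: 0.0
```

Run:
```python
from h import *
go((0.002,.1,.064))
save('side','s2.png')
im=cv2.imread('pics/s2.png')[150:300,240:440];cv2.imwrite('pics/s2c.png',cv2.resize(im,(800,600)))
```

```text
t 3.15 box [  5.  -78.4  68.1] w 0.0 F [0.  0.  0.2] Fbox y 0.0
 tool axes in box (cols)
 [[0.0004, 1.0, 0.0001], [-0.0, 0.0001, -1.0], [-1.0, 0.0004, 0.0]]
offset (0.002, 0.1, 0.064) [ 0.0041 -0.003  -0.1784]
turn->jaw along x [ 0.    0.   -0.03]
```

View pics/s2c.png

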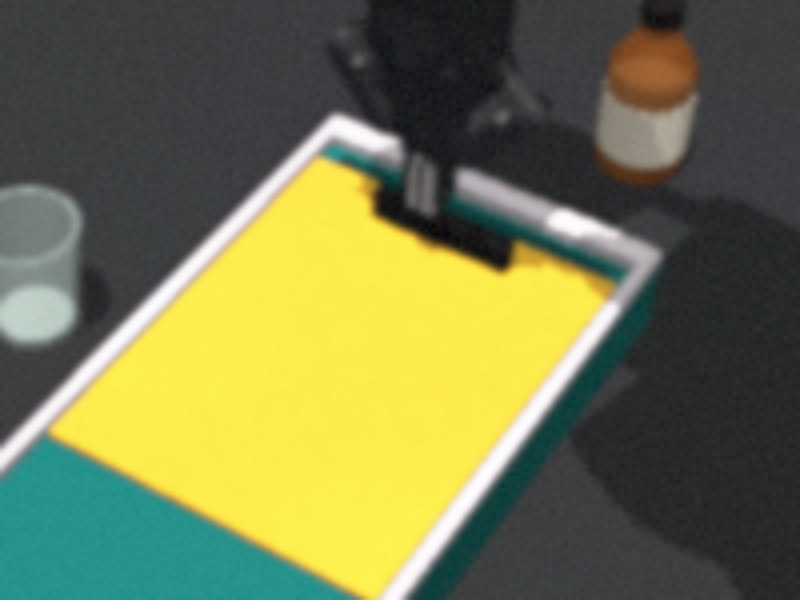

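Run:
```python
from h import *
save('top','t2.png')
im=cv2.imread('pics/t2.png')[190:340,280:480];cv2.imwrite('pics/t2c.png',cv2.resize(im,(800,600)))
im0=cv2.imread('pics/t0.png')[190:340,280:480];cv2.imwrite('pics/t0c.png',cv2.resize(im0,(800,600)))
for f,n in(('t0','top'),('t2','top'),('s0','side'),('s2','side')):
    im=cv2.imread(f'pics/{f}.png');hsv=cv2.cvtColor(im,cv2.COLOR_BGR2HSV)
    y=cv2.inRange(hsv,(22,120,120),(35,255,255));k,l,st,ce=cv2.connectedComponentsWithStats(y);i=1+st[1:,4].argmax()
    ys,xs=np.nonzero(l==i);P=np.array([tob(w) for w in onz(n,np.c_[xs,ys],.056)])
    print(f,np.percentile(P[:,0],[.5,99.5]),np.percentile(P[:,1],[.5,99.5]))
```

```text
t0 [-0.09783215  0.09928842] [-0.11252655  0.14378228]
t2 [-0.09780462  0.09915639] [-0.0048293   0.14439151]
s0 [-0.09906009  0.09727626] [-0.11066523  0.14848742]
s2 [-0.09897127  0.09770606] [-0.10944813  0.14849608]
```

View pics/t2c.png

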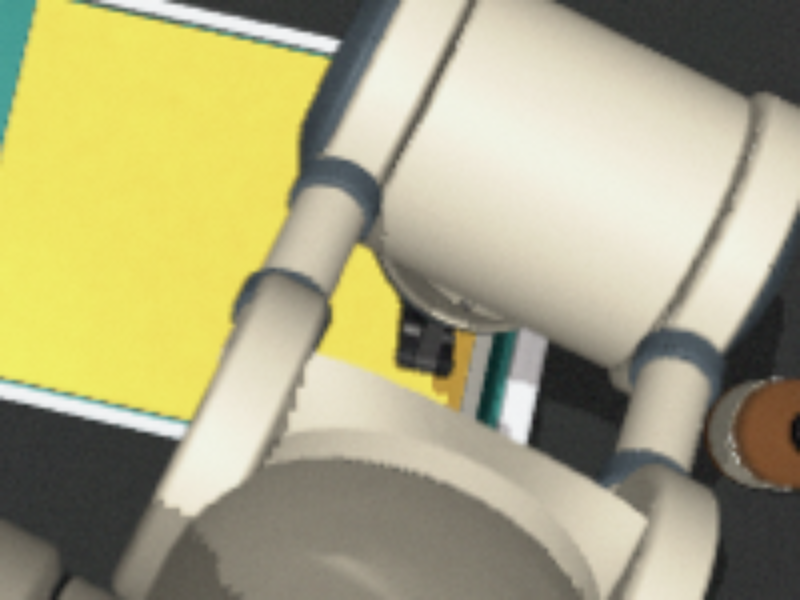

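Run:
```python
from h import *
for b in[(.005,-.0784,.068),(.005,-.0784,.078),(.005,-.0784,.088),(.005,-.106,.068),(0,-.095,.078),(0,-.083,.078)]: print(b,proj('side',[tow(b)]))
s=observe();print({k:np.round(s[k],4).tolist() for k in('q','tau','joint_vel','eef_pos','ft_force','ft_torque')})
im=cv2.imread('pics/s2.png')[180:225,315:375];cv2.imwrite('pics/s2d.png',cv2.resize(im,(800,600),interpolation=cv2.INTER_NEAREST))
```

```text
(0.005, -0.0784, 0.068) [[345.99179358 207.70425507]]
(0.005, -0.0784, 0.078) [[346.22081083 204.43706577]]
(0.005, -0.0784, 0.088) [[346.45287289 201.12518891]]
(0.005, -0.106, 0.068) [[352.11672898 200.82587852]]
(0, -0.095, 0.078) [[351.86203586 201.09778466]]
(0, -0.083, 0.078) [[349.18145299 204.10800968]]
{'q': [-0.4702, 0.5833, 1.6394, 0.0002, 0.9189, -0.2424], 'tau': [1.3293, -84.6679, -26.3723, 0.108, -0.0473, 0.5368], 'joint_vel': [-0.0264, 0.0056, -0.0076, -0.0065, 0.0011, -0.025], 'eef_pos': [0.5287, -0.2018, 0.068], 'ft_force': [-0.9818, 0.4382, 0.2547], 'ft_torque': [-0.0506, -0.0056, -0.0075]}
```

View pics/s2d.png

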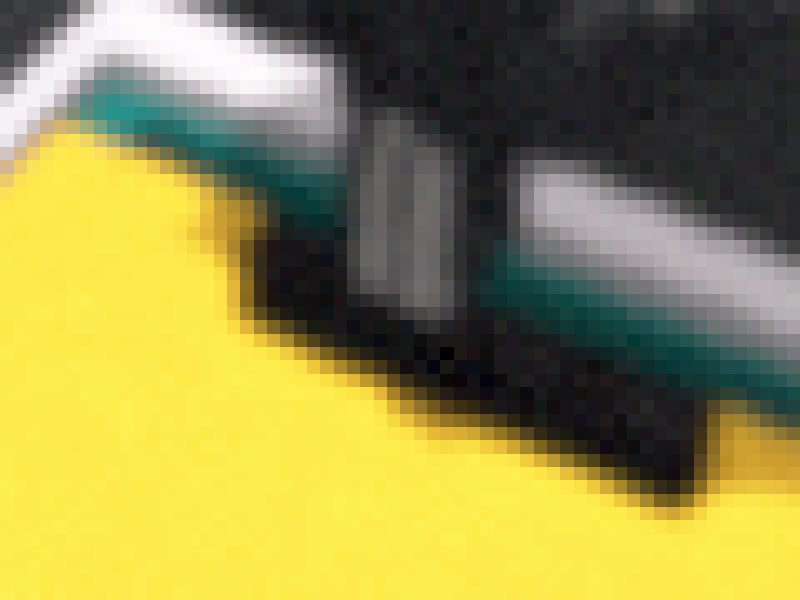

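The cover has not moved, and there is no contact force although the TCP reads level with the ridge. The visible pad end at (346,204) suggests the real tip is about 10 mm higher than reported, just over the ridge top. I'll check this with a gentle touch.

step_arm(
  series=[
    {"offset":[0.001,0,0],"turn":[0,0,0],"grip":0},
    {"offset":[0.002,0,0],"turn":[0,0,0],"grip":0},
    {"offset":[0.002,0,0],"turn":[0,0,0],"grip":0},
  ],
)

```text
time_s: 3.55
eef_pos: [0.5282, -0.2037, 0.0656]
tool_rot: [[-0.0, 0.974, -0.228], [0.0, -0.228, -0.974], [-1.0, -0.0, -0.0]]
ft_force: [0.0, -1.4, 0.1]
width: -0.0
```

step_arm(
  series=[
    {"offset":[0.001,0,0],"turn":[0,0,0],"grip":0},
    {"offset":[0.002,0,0],"turn":[0,0,0],"grip":0},
    {"offset":[0.002,0,0],"turn":[0,0,0],"grip":0},
  ],
)

```text
time_s: 3.85
eef_pos: [0.5283, -0.2035, 0.0636]
tool_rot: [[-0.0, 0.974, -0.228], [0.0, -0.228, -0.974], [-1.0, -0.0, -0.0]]
ft_force: [0.5, 0.3, -0.1]
width: 0.0001
```

Run:
```python
from h import *
state()
save('side','s3.png')
im=cv2.imread('pics/s3.png')[180:225,315:375];cv2.imwrite('pics/s3d.png',cv2.resize(cv2.convertScaleAbs(im,alpha=2.5),(800,600),interpolation=cv2.INTER_CUBIC))
save('top','t3.png')
im=cv2.imread('pics/t3.png')[235:310,350:450];cv2.imwrite('pics/t3d.png',cv2.resize(cv2.convertScaleAbs(im,alpha=2),(800,600),interpolation=cv2.INTER_CUBIC))
```

```text
t 3.85 box [  4.9 -79.7  63.6] w 0.0001 F [ 0.5  0.3 -0.1] Fbox y 0.4
 tool axes in box (cols)
 [[-0.0002, 1.0, -0.0007], [0.0, -0.0007, -1.0], [-1.0, -0.0002, -0.0]]
```

View pics/s3d.png

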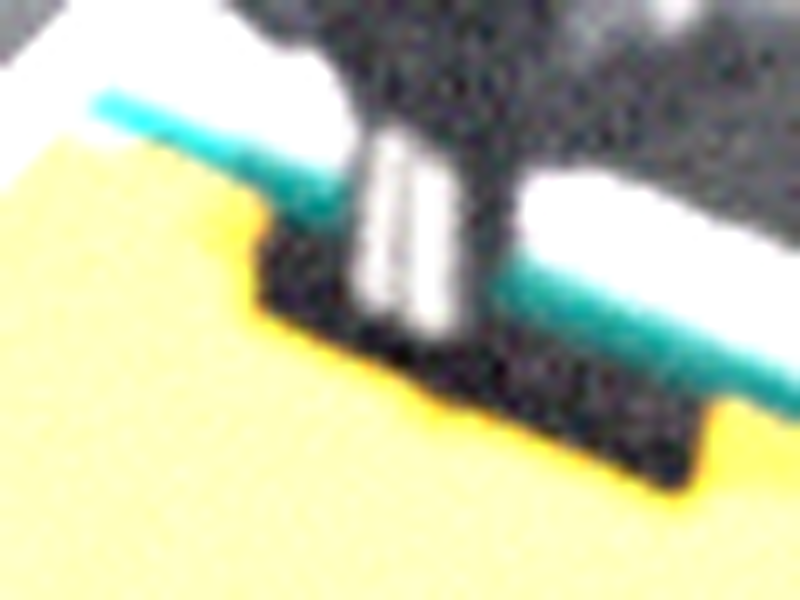

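View pics/t3d.png

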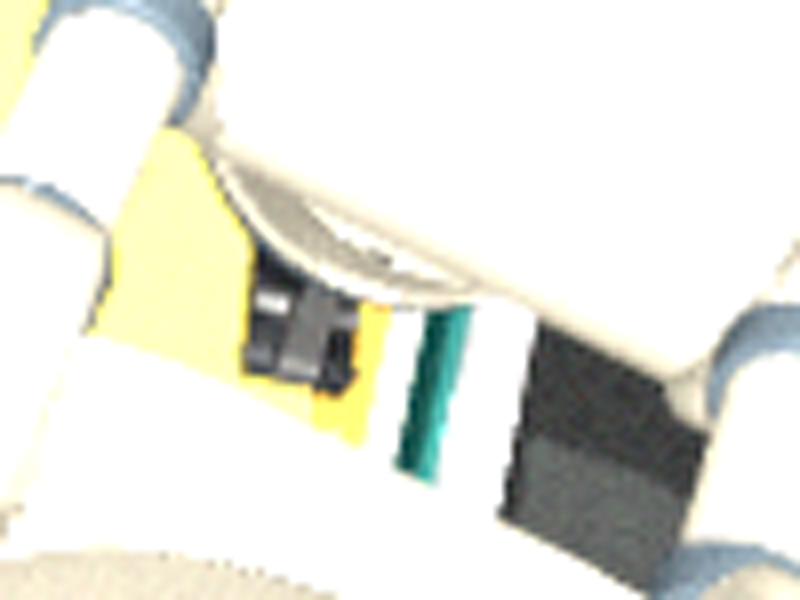

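step_arm(
  series=[
    {"offset":[0.001,0,0],"turn":[0,0,0],"grip":0},
    {"offset":[0.002,0,0],"turn":[0,0,0],"grip":0},
    {"offset":[0.002,0,0],"turn":[0,0,0],"grip":0},
  ],
)

```text
time_s: 4.25
eef_pos: [0.5283, -0.2033, 0.0616]
tool_rot: [[-0.0, 0.974, -0.227], [0.0, -0.227, -0.974], [-1.0, -0.0, -0.0]]
ft_force: [-0.7, -0.0, 0.9]
width: -0.0
```

step_arm(
  series=[
    {"offset":[0.001,0,0],"turn":[0,0,0],"grip":0},
    {"offset":[0.002,0,0],"turn":[0,0,0],"grip":0},
    {"offset":[0.002,0,0],"turn":[0,0,0],"grip":0},
  ],
)

```text
time_s: 4.55
eef_pos: [0.5283, -0.2033, 0.0596]
tool_rot: [[-0.0, 0.974, -0.227], [0.0, -0.227, -0.974], [-1.0, -0.0, -0.0]]
ft_force: [-0.1, 0.9, -0.4]
width: 0.0001
```

step_arm(
  series=[
    {"offset":[0.001,0,0],"turn":[0,0,0],"grip":0},
    {"offset":[0.002,0,0],"turn":[0,0,0],"grip":0},
    {"offset":[0.002,0,0],"turn":[0,0,0],"grip":0},
  ],
)

```text
time_s: 4.85
eef_pos: [0.5283, -0.2033, 0.0576]
tool_rot: [[-0.0, 0.974, -0.227], [0.0, -0.227, -0.974], [-1.0, -0.0, -0.0]]
ft_force: [0.3, 0.3, 0.1]
width: 0.0003
```

Run:
```python
from h import *
state()
im=save('side','s4.png')
im=cv2.imread('pics/s4.png')[180:225,315:375];cv2.imwrite('pics/s4d.png',cv2.resize(cv2.convertScaleAbs(im,alpha=2.5),(800,600),interpolation=cv2.INTER_CUBIC))
```

```text
t 4.85 box [  4.9 -79.6  57.6] w 0.0003 F [0.3 0.3 0.1] Fbox y 0.3
 tool axes in box (cols)
 [[-0.0002, 1.0, -0.0005], [0.0001, -0.0005, -1.0], [-1.0, -0.0002, -0.0001]]
```

View pics/s4d.png

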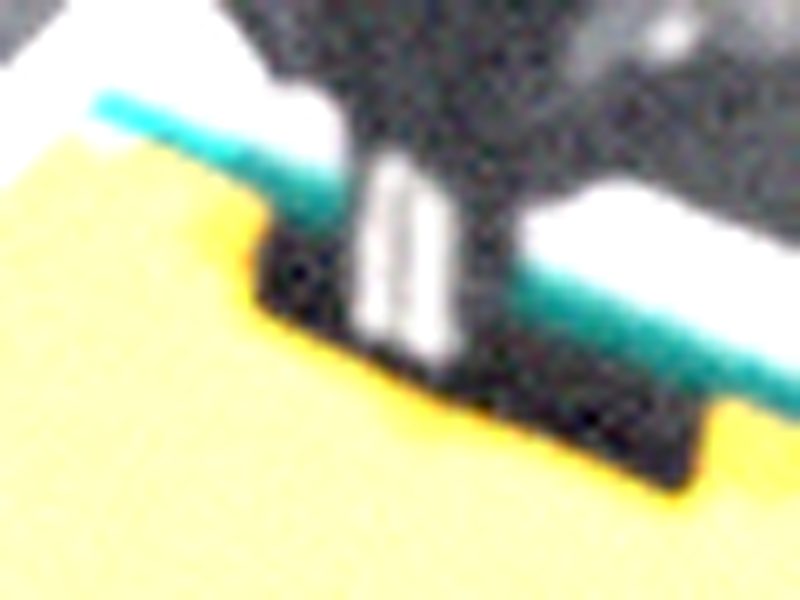

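Run:
```python
from h import *
save('top','t4.png')
a=[cv2.resize(cv2.convertScaleAbs(cv2.imread(f'pics/{f}.png')[250:300,370:410],alpha=1.8),(400,500),interpolation=cv2.INTER_CUBIC) for f in('t0','t4')]
cv2.imwrite('pics/c4.png',np.hstack(a))
for b in[(.005,-.08,.0576),(.005,-.08,.07),(.005,-.07,.08),(0,-.095,.078),(-.045,-.095,.078),(-.045,-.083,.078)]: print(b,proj('top',[tow(b)]))
```

```text
(0.005, -0.08, 0.0576) [[385.33720794 256.0651585 ]]
(0.005, -0.08, 0.07) [[386.08925962 255.54090152]]
(0.005, -0.07, 0.08) [[381.86346254 254.00906087]]
(0, -0.095, 0.078) [[393.31998736 259.25226729]]
(-0.045, -0.095, 0.078) [[388.62902532 281.03015203]]
(-0.045, -0.083, 0.078) [[382.80114738 279.70329903]]
```

View pics/c4.png

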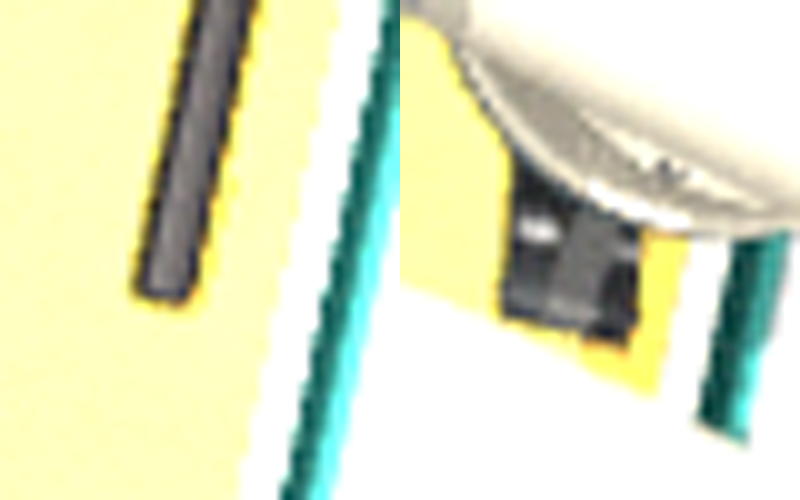

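The pad end in the side view at (346,206.5) is about 14 mm above where the reported TCP would project, and there is still no force. I'll keep probing down gently to find the true tip height.

step_arm(
  series=[
    {"offset":[0.001,0,0],"turn":[0,0,0],"grip":0},
    {"offset":[0.002,0,0],"turn":[0,0,0],"grip":0},
    {"offset":[0.003,0,0],"turn":[0,0,0],"grip":0},
    {"offset":[0.003,0,0],"turn":[0,0,0],"grip":0},
  ],
)

```text
time_s: 5.35
eef_pos: [0.5283, -0.2033, 0.0546]
tool_rot: [[-0.0, 0.974, -0.227], [0.0, -0.227, -0.974], [-1.0, -0.0, -0.0]]
ft_force: [0.2, 0.3, 0.5]
width: 0.0002
```

Run:
```python
from h import *
state()
```

```text
t 5.35 box [  4.9 -79.6  54.6] w 0.0002 F [0.2 0.3 0.5] Fbox y 0.3
 tool axes in box (cols)
 [[-0.0003, 1.0, -0.0005], [0.0001, -0.0005, -1.0], [-1.0, -0.0003, -0.0001]]
```

step_arm(
  series=[
    {"offset":[0.001,0,0],"turn":[0,0,0],"grip":0},
    {"offset":[0.002,0,0],"turn":[0,0,0],"grip":0},
    {"offset":[0.003,0,0],"turn":[0,0,0],"grip":0},
    {"offset":[0.003,0,0],"turn":[0,0,0],"grip":0},
  ],
)

```text
time_s: 5.75
eef_pos: [0.5286, -0.2035, 0.0532]
tool_rot: [[0.001, 0.974, -0.227], [-0.001, -0.227, -0.974], [-1.0, 0.001, 0.0]]
ft_force: [-7.6, 3.1, 27.2]
width: -0.0003
```

step_arm(
  series=[
    {"offset":[0.001,0,0],"turn":[0,0,0],"grip":0},
    {"offset":[0.002,0,0],"turn":[0,0,0],"grip":0},
    {"offset":[0.002,0,0],"turn":[0,0,0],"grip":0},
  ],
)

```text
time_s: 6.05
eef_pos: [0.5288, -0.2036, 0.0527]
tool_rot: [[0.002, 0.974, -0.227], [-0.001, -0.227, -0.974], [-1.0, 0.002, 0.001]]
ft_force: [-14.9, 7.6, 58.3]
width: -0.0001
```

step_arm(
  series=[
    {"offset":[0.001,0,0],"turn":[0,0,0],"grip":0},
    {"offset":[0.002,0,0],"turn":[0,0,0],"grip":0},
    {"offset":[0.002,0,0],"turn":[0,0,0],"grip":0},
  ],
)

```text
time_s: 6.35
eef_pos: [0.529, -0.2037, 0.0523]
tool_rot: [[0.003, 0.974, -0.227], [-0.002, -0.227, -0.974], [-1.0, 0.004, 0.001]]
ft_force: [-21.9, 10.8, 90.7]
width: 0.0
```

Run:
```python
from h import *
state()
im=save('side','s5.png')
im=cv2.imread('pics/s5.png')[180:225,315:375];cv2.imwrite('pics/s5d.png',cv2.resize(cv2.convertScaleAbs(im,alpha=2.5),(800,600),interpolation=cv2.INTER_CUBIC))
```

```text
t 6.35 box [  5.7 -79.7  52.3] w 0.0 F [-21.9  10.8  90.7] Fbox y 5.5
 tool axes in box (cols)
 [[0.0036, 1.0, -0.0002], [-0.0011, -0.0002, -1.0], [-1.0, 0.0036, 0.0011]]
```

View pics/s5d.png

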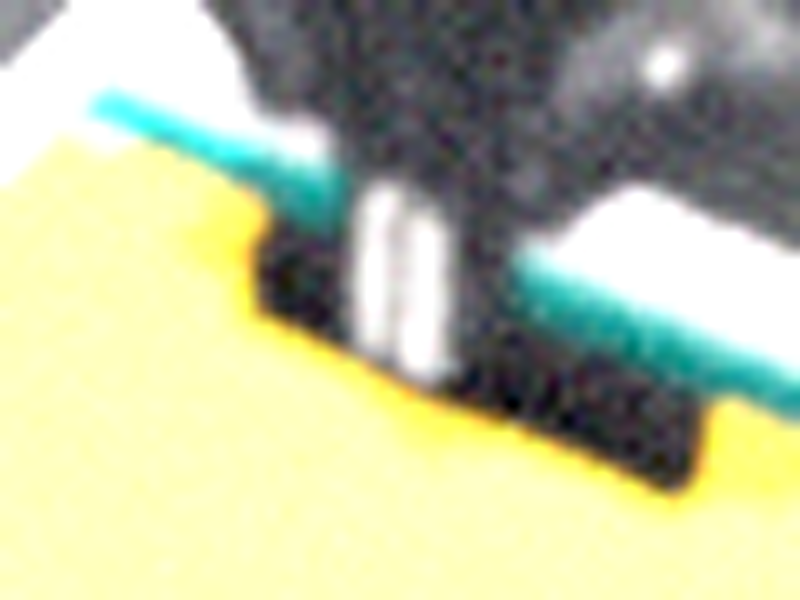

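step_arm(
  series=[
    {"offset":[-0.004,0,0],"turn":[0,0,0],"grip":0},
    {"offset":[-0.008,0,0],"turn":[0,0,0],"grip":0},
    {"offset":[-0.012,0,0],"turn":[0,0,0],"grip":0},
    {"offset":[-0.012,0,0],"turn":[0,0,0],"grip":0},
  ],
)

```text
time_s: 6.8
eef_pos: [0.5286, -0.2035, 0.06]
tool_rot: [[0.0, 0.974, -0.227], [-0.0, -0.227, -0.974], [-1.0, 0.0, 0.0]]
ft_force: [-0.2, -0.4, -1.0]
width: 0.0001
```

Run:
```python
from h import *
state()
for z in(.056,.066,.078): print(z,np.round([tob(w)*1000 for w in onz('side',[[345.,207.8],[334.7,203.5],[366.2,217.2]],z)],1))
print('pred ridge front bottom',proj('side',[tow((x,-.083,.056)) for x in(-.045,0,.045)]), 'front top',proj('side',[tow((x,-.083,.078)) for x in(-.045,0,.045)]),'back top',proj('side',[tow((x,-.095,.078)) for x in(-.045,0,.045)]))
```

```text
t 6.8 box [  5.2 -79.7  60. ] w 0.0001 F [-0.2 -0.4 -1. ] Fbox y -0.4
 tool axes in box (cols)
 [[0.0004, 1.0, -0.0005], [-0.0001, -0.0005, -1.0], [-1.0, 0.0004, 0.0001]]
0.056 [[ 12.8 -88.3  56. ]
 [ 40.1 -87.7  56. ]
 [-42.9 -88.   56. ]]
0.066 [[  7.7 -78.8  66. ]
 [ 34.7 -78.2  66. ]
 [-47.2 -78.5  66. ]]
0.078 [[  1.7 -67.4  78. ]
 [ 28.2 -66.8  78. ]
 [-52.4 -67.1  78. ]]
pred ridge front bottom [[365.94576557 218.84251175]
 [348.63827731 211.23729137]
 [331.83624015 203.85900864]] front top [[366.7611849  211.71929947]
 [349.18145299 204.10800968]
 [332.12312139 196.72820175]] back top [[369.36744058 208.61378653]
 [351.86203586 201.09778466]
 [334.87199929 193.80916929]]
```

Run:
```python
from h import *
for nm,b in(('s1 357.5,188',(-.0012,-.1198,.086)),('s2 345.8,203.7',(.005,-.0784,.068)),('s4 345.5,206.4',(.0049,-.0796,.0576)),('s5 345,207.8',(.0057,-.0797,.0523))):
    b=np.array(b); print(nm,'H',proj('side',[tow(b+[-.0,.011,.024])]).round(1),'plain front',proj('side',[tow(b+[0,.011,0])]).round(1),'center',proj('side',[tow(b)]).round(1))
```

```text
s1 357.5,188 H [[356.3 187.1]] plain front [[355.6 195.2]] center [[358.  192.5]]
s2 345.8,203.7 H [[344.  202.6]] plain front [[343.5 210.5]] center [[346.  207.7]]
s4 345.5,206.4 H [[344.1 205.8]] plain front [[343.6 213.6]] center [[346.1 210.8]]
s5 345,207.8 H [[343.7 207.3]] plain front [[343.2 215.1]] center [[345.7 212.3]]
```

The data fit a consistent picture. The true tip sits about 24 mm above the reported TCP, because contact with the ridge top (78 mm) came at a reported 53.8 mm, and all four pad-end pixels agree with that. I'll go back behind the ridge and set heights with a 24 mm correction.

step_arm(
  series=[
    {"offset":[-0.014,0,0],"turn":[0,0,0],"grip":0},
    {"offset":[-0.014,-0.002,0.02],"turn":[0,0,0],"grip":0},
    {"offset":[-0.014,-0.004,0.04],"turn":[0,0,0],"grip":0},
    {"offset":[-0.014,-0.004,0.04],"turn":[0,0,0],"grip":0},
    {"offset":[-0.014,-0.004,0.04],"turn":[0,0,0],"grip":0},
  ],
)

```text
time_s: 7.3
eef_pos: [0.5151, -0.2415, 0.0734]
tool_rot: [[-0.001, 0.974, -0.228], [0.0, -0.228, -0.974], [-1.0, -0.001, -0.0]]
ft_force: [-0.2, 0.1, -0.0]
width: 0.0001
```

Run:
```python
from h import *
go((0.001,-.120,.040))
```

```text
t 7.3 box [   0.7 -119.7   73.4] w 0.0001 F [-0.2  0.1 -0. ] Fbox y 0.1
 tool axes in box (cols)
 [[-0.0007, 1.0, -0.0014], [0.0003, -0.0014, -1.0], [-1.0, -0.0007, -0.0003]]
offset (0.001, -0.12, 0.04) [0.0334 0.0003 0.0003]
turn->jaw along x [-0.08 -0.02  0.04]
```

step_arm(
  series=[
    {"offset":[0.015,0,0],"turn":[0,0,0],"grip":0},
    {"offset":[0.025,0,0],"turn":[0,0,0],"grip":0},
    {"offset":[0.033,0,0],"turn":[0,0,0],"grip":0},
    {"offset":[0.033,0,0],"turn":[0,0,0],"grip":0},
  ],
)

```text
time_s: 7.7
eef_pos: [0.5148, -0.2407, 0.0396]
tool_rot: [[-0.002, 0.974, -0.227], [0.001, -0.227, -0.974], [-1.0, -0.002, -0.001]]
ft_force: [-0.2, 0.2, 0.3]
width: -0.0002
```

Run:
```python
from h import *
state()
im=save('side','s6.png')
im=cv2.imread('pics/s6.png')[170:230,310:390];cv2.imwrite('pics/s6d.png',cv2.resize(cv2.convertScaleAbs(im,alpha=2.),(800,600),interpolation=cv2.INTER_CUBIC))
```

```text
t 7.7 box [   0.2 -119.    39.6] w -0.0002 F [-0.2  0.2  0.3] Fbox y 0.1
 tool axes in box (cols)
 [[-0.002, 1.0, -0.0001], [0.0007, -0.0001, -1.0], [-1.0, -0.002, -0.0007]]
```

View pics/s6d.png

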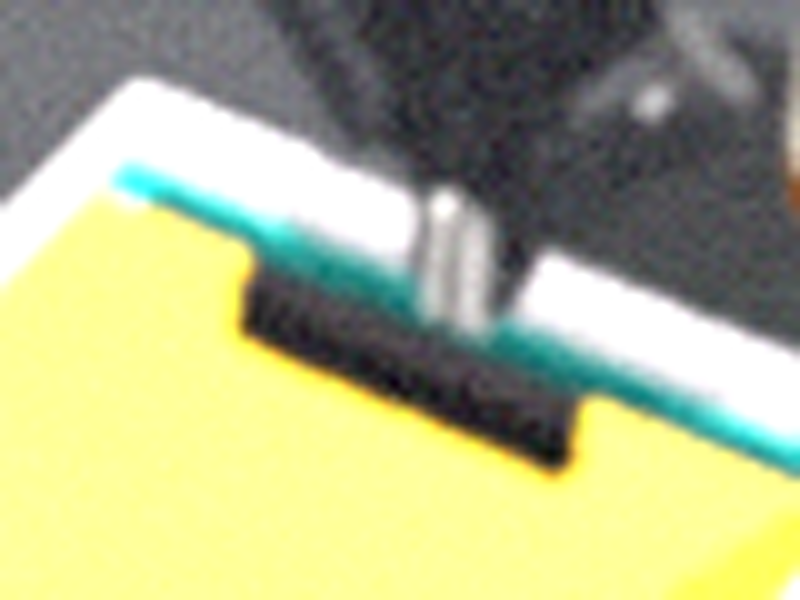

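The finger now ends at the ridge's back top edge, around (355,203), behind the ridge and free of contact. Now I push.

step_arm(
  series=[
    {"offset":[0,0,-0.01],"turn":[0,0,0],"grip":0},
    {"offset":[0,0,-0.018],"turn":[0,0,0],"grip":0},
    {"offset":[0,0,-0.026],"turn":[0,0,0],"grip":0},
    {"offset":[0,0,-0.034],"turn":[0,0,0],"grip":0},
    {"offset":[0,0,-0.042],"turn":[0,0,0],"grip":0},
    {"offset":[0,0,-0.05],"turn":[0,0,0],"grip":0},
  ],
)

```text
time_s: 8.35
eef_pos: [0.5271, -0.1922, 0.0411]
tool_rot: [[0.001, 0.974, -0.227], [-0.0, -0.227, -0.974], [-1.0, 0.001, 0.0]]
ft_force: [-1.0, -4.9, 5.2]
width: -0.0001
```

```bash
cat >> h.py <<'E'
def cover(tag):
    for n in('top','side'):
        f=f'pics/{n}_{tag}.png';im=save(n,f[5:])[:,:,::-1];hsv=cv2.cvtColor(np.ascontiguousarray(im),cv2.COLOR_BGR2HSV)
        y=cv2.inRange(hsv,(22,120,120),(35,255,255));k,l,st,ce=cv2.connectedComponentsWithStats(y)
        if k<2: print('none');continue
        ys,xs=np.nonzero(y*(np.abs(np.arange(480)[:,None]-240)<190));P=np.array([tob(w) for w in onz(n,np.c_[xs,ys],.056)])
        P=P[(abs(P[:,0])<.11)&(P[:,1]>-.15)&(P[:,1]<.41)]
        print(n,'cover y range',np.percentile(P[:,1],[.5,99.5]).round(4),'area',len(P))
E
python3 - <<'E'
from h import *
go((.002,.133,.04));cover(7)
E
```

```text
t 8.35 box [  1.2 -69.   41.1] w -0.0001 F [-1.  -4.9  5.2] Fbox y -5.0
 tool axes in box (cols)
 [[0.0006, 1.0, -0.0003], [-0.0003, -0.0003, -1.0], [-1.0, 0.0006, 0.0003]]
offset (0.002, 0.133, 0.04) [ 0.001   0.0007 -0.202 ]
turn->jaw along x [-0.02  0.02 -0.04]
top cover y range [-0.0446  0.1815] area 7992
side cover y range [-0.0709  0.1865] area 8453
```

The cover is sliding at about 5 N, and it has moved 38 mm so far. I'll continue.

step_arm(
  series=[
    {"offset":[0,0,-0.02],"turn":[0,0,0],"grip":0},
    {"offset":[0,0,-0.04],"turn":[0,0,0],"grip":0},
    {"offset":[0,0,-0.06],"turn":[0,0,0],"grip":0},
    {"offset":[0,0,-0.08],"turn":[0,0,0],"grip":0},
    {"offset":[0,0,-0.1],"turn":[0,0,0],"grip":0},
    {"offset":[0,0,-0.12],"turn":[0,0,0],"grip":0},
    {"offset":[0,0,-0.135],"turn":[0,0,0],"grip":0},
    {"offset":[0,0,-0.15],"turn":[0,0,0],"grip":0},
  ],
)

```text
time_s: 9.25
eef_pos: [0.5609, -0.046, 0.0407]
tool_rot: [[-0.0, 0.974, -0.227], [-0.0, -0.227, -0.974], [-1.0, -0.0, 0.0]]
ft_force: [-0.1, -2.8, 1.2]
width: 0.0001
```

Run:
```python
from h import *
go((.002,.125,.04));cover(8)
```

```text
t 9.25 box [ 0.9 81.  40.7] w 0.0001 F [-0.1 -2.8  1.2] Fbox y -2.8
 tool axes in box (cols)
 [[-0.0002, 1.0, -0.0005], [-0.0001, -0.0005, -1.0], [-1.0, -0.0002, 0.0001]]
offset (0.002, 0.125, 0.04) [ 0.0007  0.001  -0.044 ]
turn->jaw along x [-0.03  0.01  0.01]
top cover y range [0.087  0.3319] area 5298
side cover y range [0.0807 0.3373] area 11078
```

step_arm(
  series=[
    {"offset":[0,0,-0.012],"turn":[0,0,0],"grip":0},
    {"offset":[0,0,-0.024],"turn":[0,0,0],"grip":0},
    {"offset":[0,0,-0.036],"turn":[0,0,0],"grip":0},
    {"offset":[0,0,-0.042],"turn":[0,0,0],"grip":0},
    {"offset":[0,0,-0.042],"turn":[0,0,0],"grip":0},
  ],
)

```text
time_s: 9.85
eef_pos: [0.5706, -0.0048, 0.0408]
tool_rot: [[0.0, 0.974, -0.226], [0.0, -0.226, -0.974], [-1.0, 0.0, -0.0]]
ft_force: [0.1, -0.3, -0.9]
width: 0.0002
```

step_arm(
  series=[
    {"offset":[0,0,-0.002],"turn":[0,0,0],"grip":0},
    {"offset":[0,0,-0.004],"turn":[0,0,0],"grip":0},
    {"offset":[0,0,-0.004],"turn":[0,0,0],"grip":0},
  ],
)

```text
time_s: 10.15
eef_pos: [0.5714, -0.002, 0.0408]
tool_rot: [[0.0, 0.974, -0.228], [0.0, -0.228, -0.974], [-1.0, 0.0, -0.0]]
ft_force: [-1.0, -1.2, 0.4]
width: -0.0004
```

Run:
```python
from h import *
go((.002,.125,.04));cover(9)
```

```text
t 10.15 box [  1.1 126.3  40.8] w -0.0004 F [-1.  -1.2  0.4] Fbox y -1.4
 tool axes in box (cols)
 [[0.0, 1.0, -0.0008], [0.0, -0.0008, -1.0], [-1.0, 0.0, -0.0]]
offset (0.002, 0.125, 0.04) [0.0008 0.0009 0.0013]
turn->jaw along x [-0.04 -0.   -0.  ]
top cover y range [0.1247 0.3767] area 4459
side cover y range [0.1227 0.3795] area 11994
```

step_arm(
  series=[
    {"offset":[0,0,-0.002],"turn":[0,0,0],"grip":0},
    {"offset":[0,0,-0.004],"turn":[0,0,0],"grip":0},
    {"offset":[0,0,-0.004],"turn":[0,0,0],"grip":0},
  ],
)

```text
time_s: 10.55
eef_pos: [0.5723, 0.0022, 0.0408]
tool_rot: [[0.0, 0.974, -0.227], [0.0, -0.227, -0.974], [-1.0, 0.0, -0.0]]
ft_force: [0.3, -0.3, -0.2]
width: 0.0001
```

step_arm(
  series=[
    {"offset":[0,0,-0.001],"turn":[0,0,0],"grip":0},
    {"offset":[0,0,-0.002],"turn":[0,0,0],"grip":0},
    {"offset":[0,0,-0.003],"turn":[0,0,0],"grip":0},
  ],
)

```text
time_s: 10.85
eef_pos: [0.5732, 0.0043, 0.0408]
tool_rot: [[0.0, 0.974, -0.227], [-0.001, -0.227, -0.974], [-1.0, 0.001, 0.001]]
ft_force: [1.3, -15.5, -1.4]
width: 0.0002
```

The stop is reached at 15 N. I'll back off, rise and clear the view.

step_arm(
  series=[
    {"offset":[0,0,0.006],"turn":[0,0,0],"grip":0},
    {"offset":[0,0,0.012],"turn":[0,0,0],"grip":0},
    {"offset":[-0.04,0,0.012],"turn":[0,0,0],"grip":0},
    {"offset":[-0.08,-0.03,0.0],"turn":[0,0,0],"grip":0},
    {"offset":[-0.12,-0.07,0.0],"turn":[0,0,0],"grip":0},
    {"offset":[-0.13,-0.11,0.0],"turn":[0,0,0],"grip":0},
    {"offset":[-0.13,-0.14,0.0],"turn":[0,0,0],"grip":0},
    {"offset":[-0.13,-0.16,0.0],"turn":[0,0,0],"grip":0},
  ],
)

```text
time_s: 11.65
eef_pos: [0.4148, 0.0417, 0.1713]
tool_rot: [[0.0, 0.974, -0.227], [0.0, -0.227, -0.974], [-1.0, 0.0, -0.0]]
ft_force: [0.2, -0.4, -1.4]
width: 0.0002
```

Run:
```python
from h import *
state();cover(10)
for q in['red_handle','blue_tip']:
  for n in('top','side'): print(n,q,[(round(d['p'],2),np.round(d['at'],1),int(d['region'].sum())) for d in trace(q,n)[:2]])
a=[cv2.resize(cv2.imread('pics/top_10.png')[190:330,270:440],(400,330)),cv2.resize(cv2.imread('pics/side_10.png')[170:310,220:420],(400,330),interpolation=cv2.INTER_CUBIC)]
cv2.imwrite('pics/c10.png',np.hstack(a))
```

```text
t 11.65 box [-161.3  133.3  171.3] w 0.0002 F [ 0.2 -0.4 -1.4] Fbox y -0.4
 tool axes in box (cols)
 [[0.0003, 1.0, -0.0004], [0.0004, -0.0004, -1.0], [-1.0, 0.0003, -0.0004]]
top cover y range [0.1263 0.3827] area 11017
side cover y range [0.1294 0.3824] area 11953
top red_handle [(0.75, array([374.4, 250.3]), 224)]
side red_handle [(0.68, array([304.4, 272.4]), 11872)]
top blue_tip [(0.78, array([321.8, 238.2]), 241)]
side blue_tip [(0.52, array([311. , 251.9]), 298)]
```

View pics/c10.png

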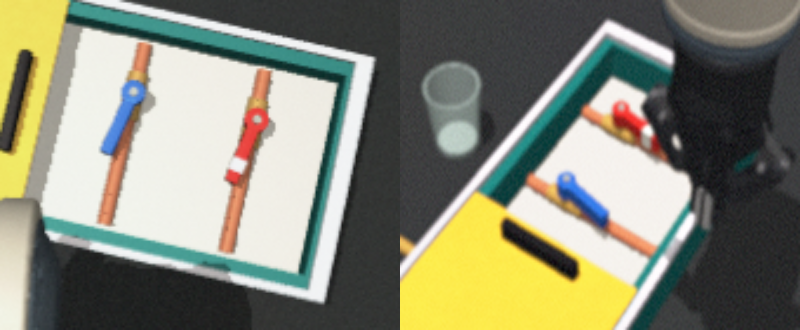

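View pics/side_10.png

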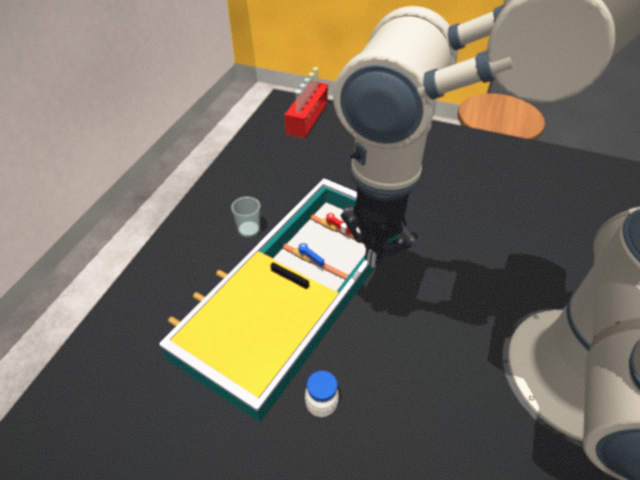

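The top view shows the well is open. The red, white-banded handle has its pivot at about (379,241) and its tip at about (369,266). The blue handle is at about (327,229) to (315,255), well to the +y side. The cover is at its stop (y about 0.255).

Run:
```python
from h import *
im=cv2.imread('pics/top_10.png');hsv=cv2.cvtColor(im,cv2.COLOR_BGR2HSV)
red=(cv2.inRange(hsv,(0,150,90),(5,255,255))|cv2.inRange(hsv,(174,150,90),(180,255,255)));blue=cv2.inRange(hsv,(100,130,80),(125,255,255))
for nm,m in(('red',red),('blue',blue)):
    m[:200]=0;m[300:]=0;m[:,:290]=0;m[:,430:]=0
    ys,xs=np.nonzero(m);P=np.array([tob(w) for w in onz('top',np.c_[xs,ys],.044)])*1000
    vx,vy,x0,y0=cv2.fitLine(P[:,:2].astype(np.float32),cv2.DIST_HUBER,0,.01,.01).ravel()
    print(nm,len(xs),'x',P[:,0].min(),P[:,0].max(),'y',P[:,1].min(),P[:,1].max(),'ang',np.degrees(np.arctan2(vy*-np.sign(vx),abs(vx))), 'pt',x0,y0)
# side check
print([np.round(tob(tri(a,b)[0])*1000,1) for a,b in(((378.8,240.9),(331.5,218)),((327,229),(304,247)))])
go((-.01,-.092,.12))
```

```text
red 158 x -23.80264376116889 45.21321990018815 y -70.44007569868464 -46.08008632329567 ang 8.873216 pt 13.534065 -56.928406
blue 176 x -22.387048486781246 45.29403406128189 y 42.16290680461312 66.97777056128274 ang 11.7773285 pt 9.299785 56.23316
[array([ 34.6, -63. ,  32.6]), array([35.1, 49.3, 35.7])]
t 11.95 box [-158.   133.5  170.8] w 0.0001 F [-0.2 -0.8 -0.3] Fbox y -0.8
 tool axes in box (cols)
 [[0.0006, 1.0, -0.0008], [0.0002, -0.0008, -1.0], [-1.0, 0.0006, -0.0002]]
offset (-0.01, -0.092, 0.12) [0.0509 0.1481 0.2254]
turn->jaw along x [-0.05 -0.01 -0.03]
```

step_arm(
  series=[
    {"offset":[0,0.025,0.037],"turn":[0,0,0],"grip":0},
    {"offset":[0,0.05,0.075],"turn":[0,0,0],"grip":0},
    {"offset":[0,0.075,0.112],"turn":[0,0,0],"grip":0},
    {"offset":[0,0.1,0.15],"turn":[0,0,0],"grip":0},
    {"offset":[0.0,0.124,0.188],"turn":[0,0,0],"grip":0},
    {"offset":[0.02,0.148,0.224],"turn":[0,0,0],"grip":0},
    {"offset":[0.05,0.148,0.224],"turn":[0,0,0],"grip":0},
    {"offset":[0.05,0.148,0.224],"turn":[0,0,0],"grip":0},
  ],
)

```text
time_s: 12.75
eef_pos: [0.5088, -0.2109, 0.1173]
tool_rot: [[-0.005, 0.973, -0.229], [0.003, -0.229, -0.973], [-1.0, -0.006, -0.002]]
ft_force: [-0.6, 0.7, -0.7]
width: 0.0003
```

Run:
```python
from h import *
go((-.010,-.092,.008))
```

```text
t 12.75 box [-12.4 -91.4 117.3] w 0.0003 F [-0.6  0.7 -0.7] Fbox y 0.5
 tool axes in box (cols)
 [[-0.0056, 1.0, -0.0025], [0.0017, -0.0025, -1.0], [-1.0, -0.0056, -0.0017]]
offset (-0.01, -0.092, 0.008) [0.1093 0.003  0.0008]
turn->jaw along x [-0.15 -0.1   0.32]
```

Descending halfway first, then checking the view.

step_arm(
  series=[
    {"offset":[0.03,0,0],"turn":[0,0,0],"grip":0},
    {"offset":[0.06,0,0],"turn":[0,0,0],"grip":0},
    {"offset":[0.08,0,0],"turn":[0,0,0],"grip":0},
    {"offset":[0.08,0,0],"turn":[0,0,0],"grip":0},
  ],
)

```text
time_s: 13.15
eef_pos: [0.5094, -0.2093, 0.0395]
tool_rot: [[-0.003, 0.974, -0.227], [0.002, -0.227, -0.974], [-1.0, -0.004, -0.001]]
ft_force: [0.3, -0.5, 0.1]
width: 0.0
```

Run:
```python
from h import *
go((-.010,-.090,.008))
im=save('side','s11.png')
im=cv2.imread('pics/s11.png')[165:285,270:430];cv2.imwrite('pics/s11d.png',cv2.resize(cv2.convertScaleAbs(im,alpha=1.5),(800,600),interpolation=cv2.INTER_CUBIC))
```

```text
t 13.15 box [-12.2 -89.7  39.5] w 0.0 F [ 0.3 -0.5  0.1] Fbox y -0.4
 tool axes in box (cols)
 [[-0.0036, 1.0, 0.0002], [0.0011, 0.0002, -1.0], [-1.0, -0.0036, -0.0011]]
offset (-0.01, -0.09, 0.008) [0.0315 0.0023 0.0003]
turn->jaw along x [ 0.01 -0.06  0.21]
```

View pics/s11d.png

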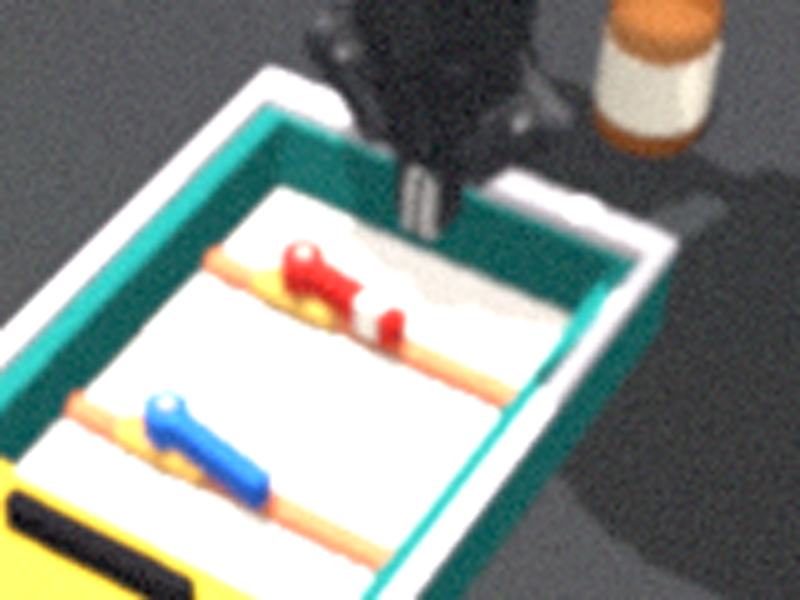

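The finger tip at about (354,212) is clear of the red handle on its -y side. I'll lower it, then push.

step_arm(
  series=[
    {"offset":[0.012,0.001,0],"turn":[0,0,0],"grip":0},
    {"offset":[0.024,0.002,0],"turn":[0,0,0],"grip":0},
    {"offset":[0.031,0.002,0],"turn":[0,0,0],"grip":0},
    {"offset":[0.031,0.002,0],"turn":[0,0,0],"grip":0},
  ],
)

```text
time_s: 13.6
eef_pos: [0.5118, -0.2106, 0.0089]
tool_rot: [[-0.001, 0.974, -0.227], [0.001, -0.227, -0.974], [-1.0, -0.001, -0.0]]
ft_force: [-0.3, 0.4, -0.2]
width: 0.0003
```

Run:
```python
from h import *
state()
im=save('side','s12.png')
im=cv2.imread('pics/s12.png')[165:285,270:430];cv2.imwrite('pics/s12d.png',cv2.resize(cv2.convertScaleAbs(im,alpha=1.5),(800,600),interpolation=cv2.INTER_CUBIC))
```

```text
t 13.6 box [ -9.6 -90.4   8.9] w 0.0003 F [-0.3  0.4 -0.2] Fbox y 0.4
 tool axes in box (cols)
 [[-0.0014, 1.0, -0.0005], [0.0004, -0.0005, -1.0], [-1.0, -0.0014, -0.0004]]
```

View pics/s12d.png

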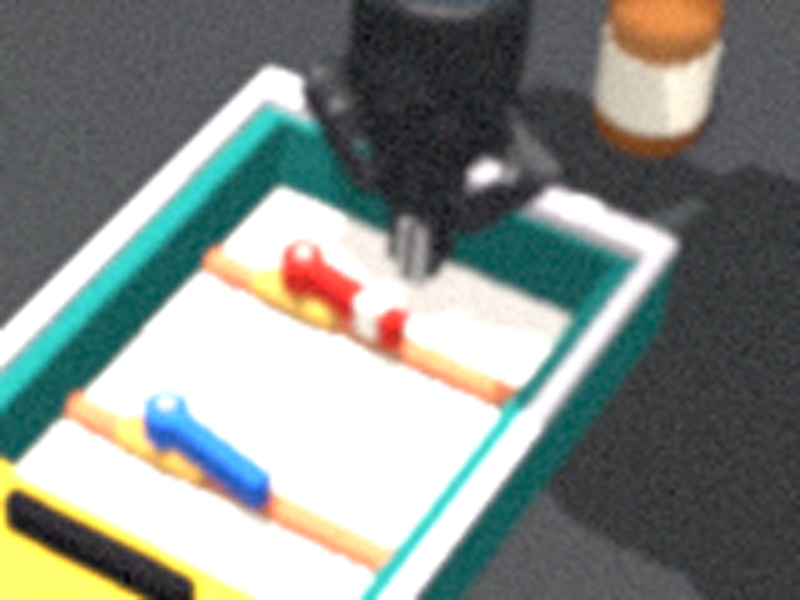

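step_arm(
  series=[
    {"offset":[0,0,-0.008],"turn":[0,0,0],"grip":0},
    {"offset":[0,0,-0.016],"turn":[0,0,0],"grip":0},
    {"offset":[0,-0.001,-0.023],"turn":[0,0,0],"grip":0},
    {"offset":[0,-0.002,-0.03],"turn":[0,0,0],"grip":0},
    {"offset":[0,-0.001,-0.038],"turn":[0,0,0],"grip":0},
    {"offset":[0,0.001,-0.045],"turn":[0,0,0],"grip":0},
    {"offset":[0,0.004,-0.052],"turn":[0,0,0],"grip":0},
    {"offset":[0,0.009,-0.059],"turn":[0,0,0],"grip":0},
  ],
)

```text
time_s: 14.45
eef_pos: [0.5345, -0.1549, 0.0097]
tool_rot: [[-0.001, 0.974, -0.227], [0.0, -0.227, -0.974], [-1.0, -0.001, -0.0]]
ft_force: [-2.8, -2.8, 1.8]
width: -0.0002
```

Run:
```python
from h import *
state()
im=save('side','s13.png')
im=cv2.imread('pics/s13.png')[165:285,270:430];cv2.imwrite('pics/s13d.png',cv2.resize(cv2.convertScaleAbs(im,alpha=1.5),(800,600),interpolation=cv2.INTER_CUBIC))
```

```text
t 14.45 box [ -0.1 -31.    9.7] w -0.0002 F [-2.8 -2.8  1.8] Fbox y -3.4
 tool axes in box (cols)
 [[-0.0006, 1.0, -0.0004], [0.0001, -0.0004, -1.0], [-1.0, -0.0006, -0.0001]]
```

View pics/s13d.png

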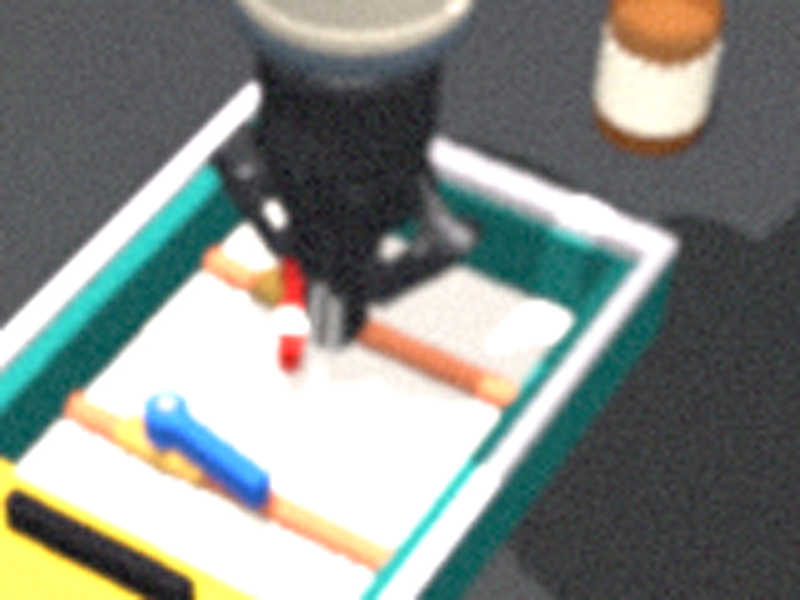

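The handle has turned to about 60° with 4 N. I'll finish the arc.

step_arm(
  series=[
    {"offset":[0,0.004,-0.004],"turn":[0,0,0],"grip":0},
    {"offset":[0,0.008,-0.007],"turn":[0,0,0],"grip":0},
    {"offset":[0,0.011,-0.009],"turn":[0,0,0],"grip":0},
    {"offset":[0,0.013,-0.01],"turn":[0,0,0],"grip":0},
    {"offset":[0,0.013,-0.01],"turn":[0,0,0],"grip":0},
  ],
)

```text
time_s: 15.0
eef_pos: [0.5497, -0.1487, 0.0097]
tool_rot: [[0.0, 0.974, -0.227], [0.0, -0.227, -0.974], [-1.0, 0.0, -0.0]]
ft_force: [-0.2, -0.4, 1.3]
width: -0.0001
```

Run:
```python
from h import *
state();s=observe();print('Fx box',np.array(s['ft_force'])@Xb)
im=save('side','s14.png')
im=cv2.imread('pics/s14.png')[165:285,270:430];cv2.imwrite('pics/s14d.png',cv2.resize(cv2.convertScaleAbs(im,alpha=1.5),(800,600),interpolation=cv2.INTER_CUBIC))
```

```text
t 15.0 box [ 13.3 -21.5   9.7] w -0.0001 F [-0.2 -0.4  1.3] Fbox y -0.4
 tool axes in box (cols)
 [[0.0002, 1.0, -0.0005], [0.0001, -0.0005, -1.0], [-1.0, 0.0002, -0.0001]]
Fx box -0.05066897047258248
```

View pics/s14d.png

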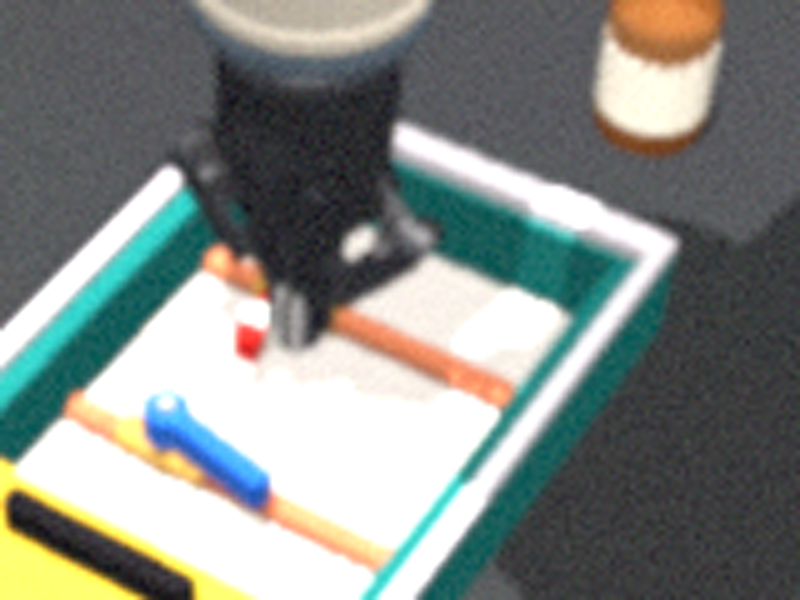

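Close to shut. I'll push on in +x with small steps until the stop.

step_arm(
  series=[
    {"offset":[0,0.002,0],"turn":[0,0,0],"grip":0},
    {"offset":[0,0.004,0],"turn":[0,0,0],"grip":0},
    {"offset":[0,0.004,0],"turn":[0,0,0],"grip":0},
  ],
)

```text
time_s: 15.35
eef_pos: [0.5533, -0.1496, 0.0097]
tool_rot: [[-0.0, 0.974, -0.228], [0.0, -0.228, -0.974], [-1.0, -0.0, -0.0]]
ft_force: [-1.8, 1.9, 0.9]
width: -0.0001
```

step_arm(
  series=[
    {"offset":[0,0.001,0],"turn":[0,0,0],"grip":0},
    {"offset":[0,0.003,0],"turn":[0,0,0],"grip":0},
    {"offset":[0,0.003,0],"turn":[0,0,0],"grip":0},
  ],
)

```text
time_s: 15.65
eef_pos: [0.554, -0.1495, 0.0094]
tool_rot: [[-0.004, 0.974, -0.227], [0.001, -0.227, -0.974], [-1.0, -0.004, -0.0]]
ft_force: [-11.2, 3.4, 6.7]
width: 0.0001
```

The stop is reached: 11 N, and the tool is no longer advancing. I'll back off and lift clear.

step_arm(
  series=[
    {"offset":[0,-0.006,0.0],"turn":[0,0,0],"grip":0},
    {"offset":[0,-0.014,0.0],"turn":[0,0,0],"grip":0},
    {"offset":[-0.04,-0.014,0.0],"turn":[0,0,0],"grip":0},
    {"offset":[-0.085,-0.014,0.0],"turn":[0,0,0],"grip":0},
    {"offset":[-0.13,-0.03,0.0],"turn":[0,0,0],"grip":0},
    {"offset":[-0.16,-0.07,0.0],"turn":[0,0,0],"grip":0},
    {"offset":[-0.17,-0.11,0.0],"turn":[0,0,0],"grip":0},
    {"offset":[-0.17,-0.15,0.0],"turn":[0,0,0],"grip":0},
  ],
)

```text
time_s: 16.45
eef_pos: [0.4095, -0.1162, 0.1813]
tool_rot: [[0.004, 0.974, -0.227], [-0.002, -0.227, -0.974], [-1.0, 0.004, 0.001]]
ft_force: [0.0, 0.3, -0.7]
width: 0.0002
```

Run:
```python
from h import *
state();cover(15)
a=[cv2.resize(cv2.imread('pics/top_15.png')[130:330,140:500],(720,400)),]
cv2.imwrite('pics/c15.png',a[0])
for q in['amber_bottle','beaker','jar']: print(q,[[np.round(d['at'],1).tolist() for d in trace(q,n)[:1]] for n in('top','side')])
```

```text
t 16.45 box [-130.6  -21.7  181.3] w 0.0002 F [ 0.   0.3 -0.7] Fbox y 0.3
 tool axes in box (cols)
 [[0.0041, 1.0, -0.0003], [-0.0008, -0.0003, -1.0], [-1.0, 0.0041, 0.0008]]
top cover y range [0.1262 0.3827] area 11124
side cover y range [0.1294 0.3824] area 11952
amber_bottle [[[474.1, 298.2]], [[246.4, 217.4]]]
beaker [[[342.9, 154.2]], [[246.7, 216.4]]]
jar [[[185.3, 299.7]], [[320.8, 395.2]]]
```

View pics/c15.png

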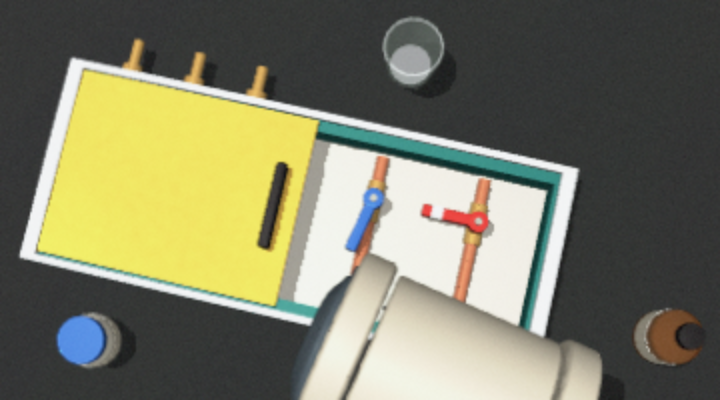

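View pics/side_15.png

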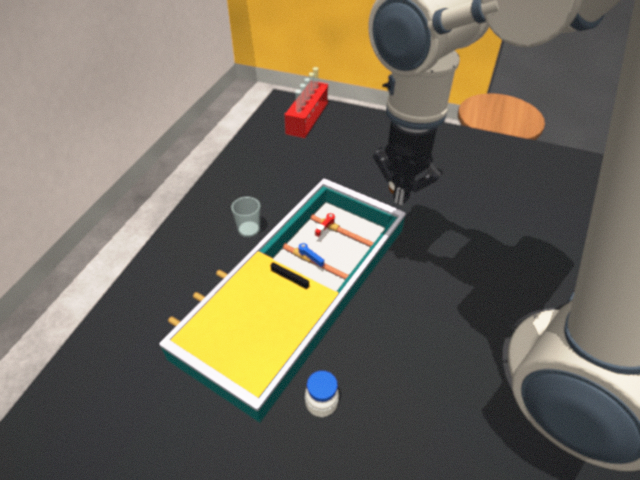

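Run:
```python
from h import *
def m(f):
    hsv=cv2.cvtColor(cv2.imread(f),cv2.COLOR_BGR2HSV)
    red=(cv2.inRange(hsv,(0,150,90),(5,255,255))|cv2.inRange(hsv,(174,150,90),(180,255,255)));blue=cv2.inRange(hsv,(100,130,80),(125,255,255))
    for nm,k in(('red',red),('blue',blue)):
        k[:200]=0;k[(265 if nm=='blue' else 300):]=0;k[:,:305]=0;k[:,430:]=0
        ys,xs=np.nonzero(k);P=np.array([tob(w) for w in onz('top',np.c_[xs,ys],.044)])*1000
        l=cv2.fitLine(P[:,:2].astype(np.float32),cv2.DIST_HUBER,0,.01,.01).ravel();a=np.degrees(np.arctan2(l[1],-l[0]))%180
        print(f,nm,'ang',round(a,1),'min/max',P.min(0)[:2].round(1),P.max(0)[:2].round(1))
m('pics/top_10.png');m('pics/top_15.png')
state()
```

```text
pics/top_10.png red ang 8.9 min/max [-23.8 -70.4] [ 45.2 -46.1]
pics/top_10.png blue ang 11.8 min/max [-22.4  42.2] [45.3 67. ]
pics/top_15.png red ang 90.5 min/max [ 24.8 -70.4] [45.2 -2.1]
pics/top_15.png blue ang 12.0 min/max [-22.4  42. ] [45.3 67. ]
t 16.85 box [-129.1  -21.7  179.7] w -0.0003 F [-0.3  0.2 -1.1] Fbox y 0.1
 tool axes in box (cols)
 [[0.0005, 1.0, -0.0004], [-0.0001, -0.0004, -1.0], [-1.0, 0.0005, 0.0001]]
```

Every check passes, so I'm handing the job in.

```bash
python3 -c "
from plant import *
print(sign_off())"
```

```text
the job is handed in; nothing more can be done
None
```

I slid the cover to its stop over the deck, turned the red handle crosswise to its stop, and handed the job in at about 17 s of the 50 s. No verdict was reported.

**Final checks:**
- **Cover:** both views put it flat at about 255 mm from closed. The push met its stop at about 15 N.
- **Red handle:** it measures 90.5° in the top view, up from 8.9°. It met its stop at about 11 N.
- **Blue handle:** unchanged, at 11.8° before and 12.0° after, with the same extents.
- **Bottle, beaker and jar:** they stand upright and are within about 3 pixels (roughly 6 mm) of their first pictures. The final side-view detection of the bottle landed on the beaker, so I checked the bottle against the top view and the side picture instead.
- **Arm:** clear of everything, with only about 1 N on the wrist.

**What went wrong:**
- **Finger height:** the shut fingers end about 24 mm higher than the reported TCP. Because of that, my first push passed over the ridge without moving the cover.
- **Excess force:** while finding the tip height by touch, I ran three downward moves without checking the force between them. The wrist force reached 91 N on the ridge top, against the 120 N limit. I saw no effect on the cover, and I used the 24 mm correction from then on.

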